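Slide the pepper mill into its dock and close the keeper

TASK

Stow the pepper mill before the counter is wheeled off, without lifting it, because a lifted mill sheds pepper: push it gently, low on its foot, so that it slides upright across the counter into the open steel dock until it stands against the dock's back plate. Then push the dock's raised wire keeper over and down across the front with a fingertip until it lies fully in its notch. Grip nothing, tip nothing over, and leave the bottles and everything else where they stand.

Things in the scene. Friction and masses are not known exactly. Their poses are not given: they have to be found in the camera images.
- mill: turned wooden pepper mill, 234 mm tall, about 0.38 kg: round foot 56 mm in diameter up to 26 mm above the counter, waist 37 mm at 105 mm, round head 48 mm at 197 mm, small steel nut on top. Origin: centre of the underside, z up the mill. Stands loose; centre of mass about 95 mm up: a push above some 35 mm can tip it, and it falls at a lean of about 16 degrees
- dock: steel dock for the mill, screwed to the counter, open at the front and without a floor. Origin: on the counter in the middle of the bay; x into the bay (pointing to the right and somewhat away from the robot), y to the left of one looking in, z up. Bay 71 mm wide; sides 44 mm tall, with 8 mm round noses at x = -22 mm; back plate 94 mm tall, inner face at x = +30 mm; flat screwed feet reach y = +-54 mm
- home (a point): the spot on the counter where the centre of the mill's underside stands when it touches the back plate: x = +2, y = 0 of the dock
- keeper (a joint): angle of the keeper, a bent steel wire 7 mm thick on a pin at the dock's left, swinging in the dock's upright y-z plane: 0 = down across the bay's front, in its notch (a stop); 1.57 = straight up; it starts laid back at 1.75 to 2.2. A friction of about 0.05 N m holds it at any angle, so it does not fall by itself
- keeper_pivot (a point): hinge axis of the keeper (running along the dock's x), 50 mm above the counter, at x = -32, y = +52 mm of the dock, on the pivot post (62 mm tall, at x = -19 mm). The catch post with the notch (64 mm tall) stands at x = -44 to -20, y = -49 mm
- keeper_loop (a point): middle of the finger loop, a bend of the keeper's wire that stands out 44 mm in front of its plane (along the dock's -x). The loop's outer side is 20 mm long and runs along the keeper, centred 67 mm from the hinge axis. With the keeper down it lies at x = -76, y = -15, z = +50 mm of the dock
- oil: green glass oil bottle with a steel cap, 48 mm in diameter, 250 mm tall, a loose bystander behind the dock. Origin: centre of the underside
- vinegar: amber glass bottle, 60 mm in diameter, 190 mm tall, a loose bystander behind the dock. Origin: centre of the underside
- timer: round clockwork kitchen timer, 66 mm wide, 39 mm tall, a bystander at the left. Origin: centre of the underside
- pen: ballpoint pen 145 mm long, a bystander lying near the counter's front edge at the left. Origin: centre of the underside
- thermometer: probe thermometer 216 mm long, 20 mm thick, a bystander lying near the front edge at the right, white head and steel needle. Origin: middle of its length, underside
- foil_dish_01: closed foil meal dish, 192 mm wide, 50 mm tall, a bystander in the left baking tray. Tray walls are 76 mm tall; the left tray's front wall is 52 cm ahead of the robot's base, its right wall straight ahead of the base (y = 0); the right tray's nearest corner is 48 cm ahead and 19 cm to the right. Origin: centre of the underside
- foil_dish_02: the same kind of dish, 194 mm, in the left tray beside the work. Origin: centre of the underside
- foil_dish_05: the same kind of dish, 192 mm, in the right tray beside the work. Origin: centre of the underside
- foil_dish_08: the same kind of dish, 192 mm, in the right tray near the robot. Origin: centre of the underside
Mind the look-alikes: they are no part of the job. What is shaped like the mill but blue is not meant.

How it is judged:
By the outcome, as a careful person would: the job done as asked, in the order asked, and still so for the second after the job is handed in, with the robot touching nothing.
It also fails if it takes over 69 s, if anything falls off the work surface, if the arm or the gripper's body presses on something with over 40 N, if the wrist force passes 120 N, or if a joint passes its speed limit or range.

ROBOT

A 6-joint arm with a two-finger parallel gripper is mounted at the origin on a cart in front of the work surface, level with it; the furniture and walls round the work are solid. World frame = base frame: x ahead of the robot, y to its left, z up, the work surface at z = 0. Lengths are in mm, angles in rad, forces in N, time in s.
With the tool pointing down it reaches from about 325 to 875 mm from the base axis. Payload 4.4 kg.
Tool frame: the origin (TCP) lies on the centre line of the jaws, within the pads' length; the fingertips stand ahead of it and the grasp point (between the pads) lies 6 mm ahead of it (ctrl.tcp_to_tips is the z of the fingertips in the tool frame, in mm); z points along the fingers, y is the direction in which the jaws open and shut (so a half turn about z gives the same grasp; the last joint's range is limited). The gripper opens to 85 mm and grips with 20 to 120 N. Pads are 22 mm wide; open, the fingers measure 114 mm over their backs; the gripper's body (76 mm by 85 mm) begins 54 mm behind the grasp point. The pads swing forward as they close: fully open they stand 13 mm farther back than shut.
Start: joints at [1.145, 0.207, 1.542, -0, 1.393, -0.15], TCP at [156.039, 553.425, 256.282] pointing down, gripper open.
Joint ranges: [-2.73, 2.73], [-0.86, 2.22], [0.23, 2.46], [-1.11, 4.25], [0.08, 2.63], [-2.82, 2.82]. Speed limits (rad/s): [2.79, 2.79, 3.14, 3.14, 3.14, 3.14].

INTERFACE

Orientations are given as a 3x3 rotation matrix whose columns are the frame's x, y, z axes.
In Python, from plant import ctrl, sensors, optics gives the robot as it stands. Calls block until the motion is done:
- ctrl.move_ptp(position, orientation): joint-space move of the TCP to a pose.
- ctrl.move_l(position, rot=None, vel=150, threshold=None): straight line of the TCP; rot=None keeps the orientation; vel is the mean speed in mm/s. With threshold (N) it stops when the force on the tool has changed by that much, and returns True; else False.
- ctrl.set_joints(angles): joint-space move.
- ctrl.gripper_to(opening, force=None): finger opening in mm; force is the grip in N (None keeps the last); returns when the fingers have stopped.
- ctrl.hold(seconds).
- ctrl.solve_ik(position, orientation): joint angles nearest the present ones, or None.
- sensors.read_state(): the state.
- optics.grab_frame(name): name is "side" or "top" or "wrist"; returns (picture, depth): 420x560x3 uint8, red, green, blue; 420x560 float32, mm along the optical axis (not along the pixel's ray), 0 where there is no reading.
- optics.camera_params(name): a dict with "mtx" (3x3 intrinsics, pixels), "k1" (the pictures are not rectified: a ray, as slopes to the right and down, at radius r is drawn at 1 + k1 r^2 times it, then the intrinsics apply), "R" (3x3) and "t" (3): a world point X has camera coordinates R X + t; the wrist camera has in their place "T_tool_cam" (4x4, takes a point from camera to tool coordinates, whose origin is the TCP and whose axes are the flange's). Camera axes: x right, y down, z forward; pixel columns grow to the right and rows downward; lengths in mm; the calibration is good to about 2 mm. A picture is of the moment at which its call begins: read the wrist's pose just before it. camera_params takes no time and is no camera call.
A pose or a line that the arm cannot do raises ctrl.MotionError and nothing moves.
- ctrl.finish_job(): hands the job in, once; it reports no verdict.
The state is a dict: "t": time; "q": joint angles; "qvel": joint speeds; "tau": joint torques, N m; "eef_pos": TCP position; "eef_rot": TCP orientation; "force": force on the tool from outside, world axes, zero at the start; "wrist_torque": the same for the moment, N m; "grip_width": finger opening in mm.
Only numpy, scipy, OpenCV 4.12 (cv2) and the standard library are available. Lean on these libraries where they do the work, as an engineer would, in place of code of your own. Each camera call takes 0.05 s, during which the arm holds its last target.

## Working session

There is one attempt and no reset: what is moved stays moved. The work goes in short steps, each a Python script; the robot and the scene stay as the last script left them, time stands still between calls to the robot, and variables do not carry over. Pictures are saved under pics/ and viewed, and the job is handed in when it is done.

```bash
ls; mkdir -p pics; python3 - <<'E'
from plant import ctrl, sensors, optics
import cv2
print(ctrl.tcp_to_tips, sensors.read_state())
for n in("side","top","wrist"):
    p,d=optics.grab_frame(n); cv2.imwrite(f"pics/{n}0.png",p[:,:,::-1])
    import numpy as np; np.save(f"{n}0.npy",d); np.save(f"{n}0p.npy",p)
    print(n,optics.camera_params(n))
E
```

```text
pics
25.0 {'t': 0.0, 'q': array([ 1.14550284e+00,  2.07456917e-01,  1.54299960e+00, -1.50048606e-05,
        1.39348097e+00, -1.50509473e-01]), 'qvel': array([-3.24514403e-03,  2.32118253e-04, -4.81355092e-04,  6.96423021e-04,
       -5.03569733e-04, -5.63749383e-05]), 'tau': array([ 1.23851689e-03, -3.83023846e+01, -2.91602451e+01,  2.35955468e-05,
        1.02177582e-02,  1.42133452e-06]), 'eef_pos': array([155.74143411, 552.76268418, 255.08308279]), 'eef_rot': array([[-9.62484388e-01,  2.71335388e-01, -9.53996175e-04],
       [ 2.71336856e-01,  9.62482063e-01, -2.14204310e-03],
       [ 3.36992110e-04, -2.32053737e-03, -9.99997251e-01]]), 'force': array([-0.46291813, -0.32418358,  1.1393595 ]), 'wrist_torque': array([ 0.0053212 ,  0.02358813, -0.06968459]), 'grip_width': 85.46029481265629}
side {'mtx': array([[433.2483814 ,   0.        , 278.40955347],
       [  0.        , 433.2483814 , 220.54307726],
       [  0.        ,   0.        ,   1.        ]]), 'k1': -0.10459004619223135, 'R': array([[ 0.90483835, -0.42567108,  0.00846747],
       [-0.14598905, -0.32888489, -0.93301765],
[... 404 characters left out ...]
35e-02, -1.08336690e-01],
       [ 1.08368374e-01,  1.68272628e-04, -9.94110792e-01]]), 't': array([ -65.48982764,  562.99414655, 1164.24908554])}
wrist {'mtx': array([[307.80143271,   0.        , 282.67259539],
       [  0.        , 307.80143271, 208.84429394],
       [  0.        ,   0.        ,   1.        ]]), 'k1': -0.009909107261878016, 'T_tool_cam': array([[-5.69132723e-04, -9.55988774e-01, -2.93402692e-01,
         7.55072036e+01],
       [ 9.99999643e-01, -7.27459799e-04,  4.30503488e-04,
         8.38726414e-02],
       [-6.24995165e-04, -2.93402342e-01,  9.55988847e-01,
        -1.19268063e+02],
       [ 0.00000000e+00,  0.00000000e+00,  0.00000000e+00,
         1.00000000e+00]])}
```

View pics/top0.png

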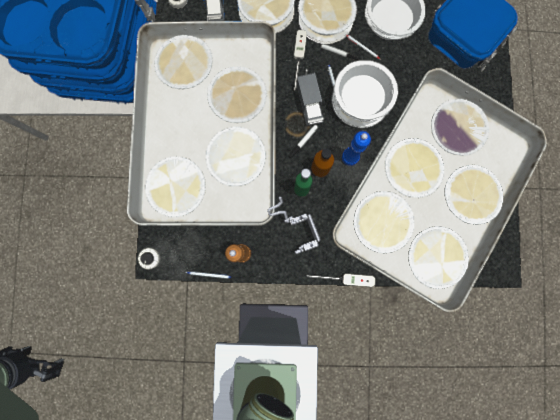

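View pics/side0.png

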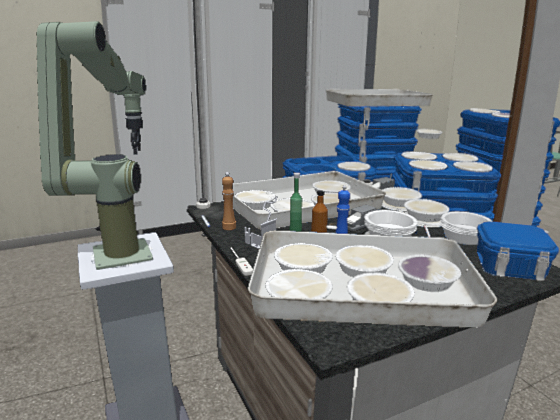

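View pics/wrist0.png

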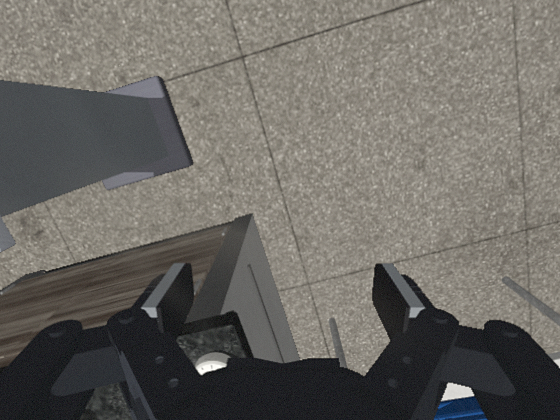

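The mill candidates are:
- Brown mill: top (238,253), side (228,203).
- Blue look-alike: top (357,148), side (343,210).
- Amber vinegar bottle: top (322,162), side (319,212).

The description fits the brown turned mill. The dock is at top (303,230). Next I'll take close crops and measure.

```bash
cat > h.py <<'E'
import numpy as np, cv2
from plant import ctrl, sensors, optics
def undist(n,uv):
    c=optics.camera_params(n);K=c["mtx"]
    uv=np.atleast_2d(np.asarray(uv,float)).reshape(-1,1,2)
    return cv2.undistortPoints(uv,K,np.array([c["k1"],0,0,0,0.])).reshape(-1,2)
def pose(n,st=None):
    c=optics.camera_params(n)
    if n!="wrist": R=c["R"];return R.T,-R.T@c["t"]
    T=c["T_tool_cam"];Re=st["eef_rot"];return Re@T[:3,:3],st["eef_pos"]+Re@T[:3,3]
def onplane(n,uv,z,st=None):
    s=undist(n,uv);Rw,C=pose(n,st)
    d=np.c_[s,np.ones(len(s))]@Rw.T
    return C+d*((z-C[2])/d[:,2])[:,None]
def pts(n,D,uv,st=None):
    uv=np.atleast_2d(uv);s=undist(n,uv);Rw,C=pose(n,st)
    z=D[uv[:,1].astype(int),uv[:,0].astype(int)]
    return C+(np.c_[s,np.ones(len(s))]*z[:,None])@Rw.T
def proj(n,X,st=None):
    Rw,C=pose(n,st);Y=(np.atleast_2d(X)-C)@Rw;s=Y[:,:2]/Y[:,2:]
    c=optics.camera_params(n);r=(s**2).sum(1,keepdims=True);s=s*(1+c["k1"]*r);K=c["mtx"]
    return s*[K[0,0],K[1,1]]+[K[0,2],K[1,2]]
def cloud(n,D,st=None):
    v,u=np.mgrid[:D.shape[0],:D.shape[1]]
    P=pts(n,D,np.c_[u.ravel(),v.ravel()],st).reshape(*D.shape,3);P[D<=0]=np.nan;return P
def Rdown(a):  # tool z down, tool x axis at angle a in world
    x=np.array([np.cos(a),np.sin(a),0]);z=np.array([0,0,-1.]);return np.c_[x,np.cross(z,x),z]
E
python3 - <<'E'
from h import *
t=np.load("top0p.npy");s=np.load("side0p.npy");D=np.load("top0.npy");S=np.load("side0.npy")
a=cv2.resize(t[180:300,200:380,::-1],None,fx=4.4,fy=4.4,interpolation=2)
cv2.imwrite("pics/topcrop.png",a)
b=cv2.resize(s[160:280,190:370,::-1],None,fx=4.4,fy=4.4,interpolation=2)
cv2.imwrite("pics/sidecrop.png",b)
P=cloud("top",D)
for uv in [(232,253),(245,253),(300,220),(315,227),(312,245),(275,210),(304,180),(210,275),(150,260)]:print(uv,P[uv[1],uv[0]].round())
# brown mill cloud from side+top
hs=cv2.cvtColor(t,cv2.COLOR_RGB2HSV);m=(hs[...,0]<16)&(hs[...,1]>110);m[:,:215]=0;m[:,262:]=0;m[:230]=0;m[275:]=0
q=P[m];print(m.sum(),np.nanmin(q,0),np.nanmax(q,0))
Q=cloud("side",S);hs=cv2.cvtColor(s,cv2.COLOR_RGB2HSV);m=(hs[...,0]<16)&(hs[...,1]>110);m[:,:215]=0;m[:,240:]=0;m[:165]=0;m[235:]=0
q=Q[m];print(m.sum(),np.nanmin(q,0),np.nanmax(q,0));
for lo in range(0,240,20):
  k=q[(q[:,2]>lo)&(q[:,2]<lo+20)]
  if len(k):print(lo,len(k),k.mean(0).round(),np.ptp(k,axis=0).round())
E
```

```text
(232, 253) [433.  84. 234.]
(245, 253) [433.  66.  83.]
(300, 220) [539. -96.  44.]
(315, 227) [ 521. -145.    2.]
(312, 245) [ 464. -137.    5.]
(275, 210) [573. -16.   1.]
(304, 180) [635. -98. 195.]
(210, 275) [362. 181.   9.]
(150, 260) [403. 363.  40.]
353 [404.76714946  57.4271801   -4.49428212] [460.8567565  106.42654474 218.59934759]
496 [406.04854388  48.74779902  -1.28268434] [458.83390824  91.29705249 215.24247056]
0 61 [428.  63.  11.] [50. 41. 20.]
20 63 [428.  66.  29.] [53. 39. 20.]
40 52 [429.  66.  48.] [41. 33. 19.]
60 48 [430.  68.  69.] [40. 20. 19.]
80 45 [429.  69.  90.] [33. 25. 20.]
100 36 [427.  69. 110.] [28. 28. 19.]
120 36 [428.  67. 130.] [33. 18. 20.]
140 31 [429.  65. 152.] [35. 21. 20.]
160 41 [430.  69. 170.] [32. 22. 19.]
180 41 [428.  65. 191.] [36. 32. 19.]
200 40 [430.  69. 207.] [33. 26. 14.]
```

View pics/topcrop.png

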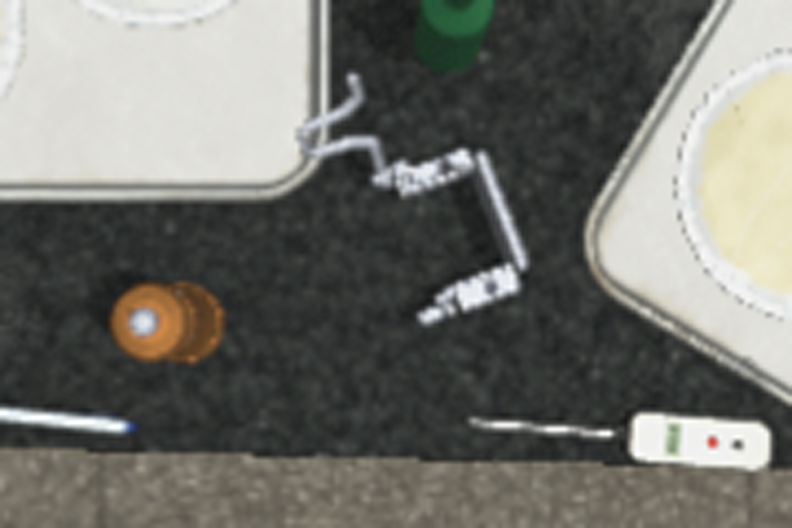

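View pics/sidecrop.png

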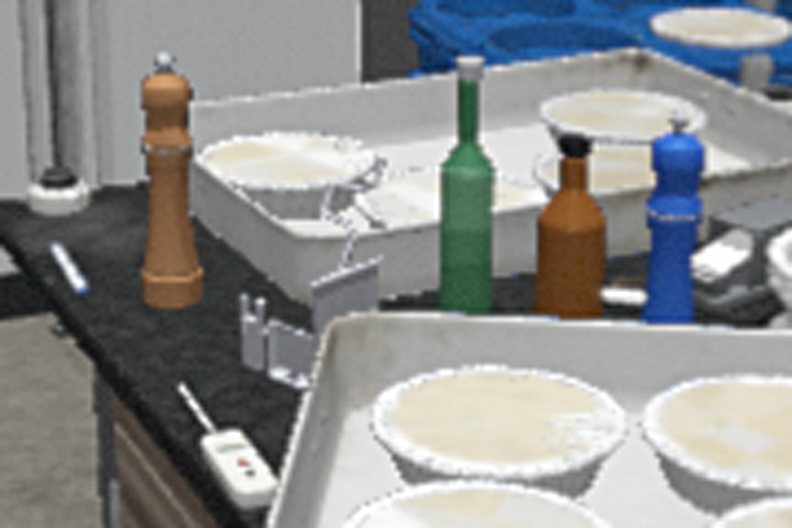

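Top crop: the brown mill with its nut is at (232,253). The dock has its back plate from (310,215) to (319,240), and it opens left, toward the mill. The raised keeper leans over the tray corner at (272,211). The side crop confirms the mill is brown and the blue twin stands farther right. I'll compute a first dock pose and take a wrist look.

```bash
python3 - <<'E'
from h import *
print("plate ends z94",onplane("top",[(309.8,215.2),(318.6,240.2)],94).round())
print("nut",onplane("top",[(232.5,253)],232).round(), "foot ctr by rays", onplane("top",[(243.5,253)],26).round())
print("sidecam",pose("side")[1].round())
ctrl.gripper_to(0,20)
try: print(ctrl.solve_ik([555,-95,340],Rdown(np.pi)))
except Exception as e: print(e)
ctrl.move_ptp([555,-95,340],Rdown(np.pi))
st=sensors.read_state();p,d=optics.grab_frame("wrist");import pickle
pickle.dump((st,p,d),open("w1.pkl","wb"));cv2.imwrite("pics/w1.png",p[:,:,::-1]);print(st["t"],st["eef_pos"])
p,d=optics.grab_frame("side");cv2.imwrite("pics/side1.png",p[:,:,::-1])
E
```

```text
plate ends z94 [[ 549. -122.   94.]
 [ 476. -149.   94.]]
nut [[433.  83. 232.]] foot ctr by rays [[433.  77.  26.]]
sidecam [  -85. -1483.   662.]
[-3.23221365e-01  1.29095758e-01  1.45937264e+00 -4.44089210e-16
  1.55312426e+00 -1.89401769e+00]
3.6167 [555.05083467 -94.18082693 339.9026882 ]
```

View pics/w1.png

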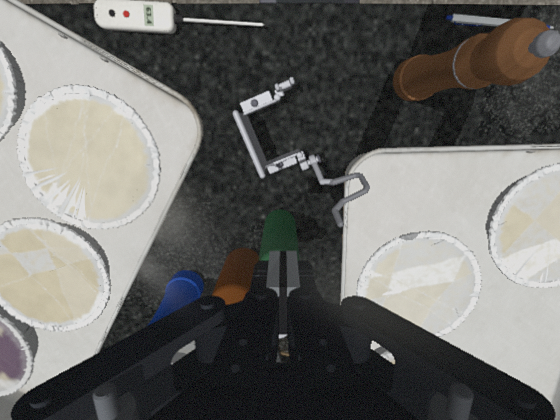

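Wrist view: the dock plate runs (236,112) to (264,177) and the catch post is at (290,84). The pivot is at (314,162), the keeper loop at (365,186) and the mill foot at (410,80). I'll zoom in to measure.

```bash
python3 - <<'E'
from h import *; import pickle
st,p,d=pickle.load(open("w1.pkl","rb"))
cv2.imwrite("pics/w1c.png",cv2.resize(p[60:240,210:450,::-1],None,fx=3.3,fy=3.3,interpolation=2))
P=cloud("wrist",d,st)
z=P[60:240,210:450]
vis=np.clip(np.nan_to_num(z[...,2]),0,150)*1.7
cv2.imwrite("pics/w1z.png",cv2.resize(cv2.applyColorMap(vis.astype(np.uint8),2),None,fx=3.3,fy=3.3,interpolation=0))
# plate points
m=(P[...,2]>60)&(P[...,2]<110)&(P[...,1]<-100)&(P[...,1]>-165)&(P[...,0]<560)&(P[...,0]>460)
q=P[m];print(m.sum(),q.mean(0),np.sort(q[:,2])[-5:])
vx,vy,x0,y0=cv2.fitLine(q[:,:2].astype(np.float32),cv2.DIST_HUBER,0,.01,.01).ravel();print(vx,vy,x0,y0)
s=(q[:,:2]-[x0,y0])@[vx,vy];print(s.min(),s.max(),np.percentile((q[:,:2]-[x0,y0])@[-vy,vx],[2,50,98]))
E
```

```text
575 [ 511.79375204 -133.20827395   88.7135392 ] [96.4262007  96.47746653 96.7973455  96.99877578 97.22132675]
0.92716444 0.37465468 512.0125 -132.40938
-40.638588042184935 42.63183635968941 [-4.70116938 -0.0518272   1.87028901]
```

View pics/w1c.png

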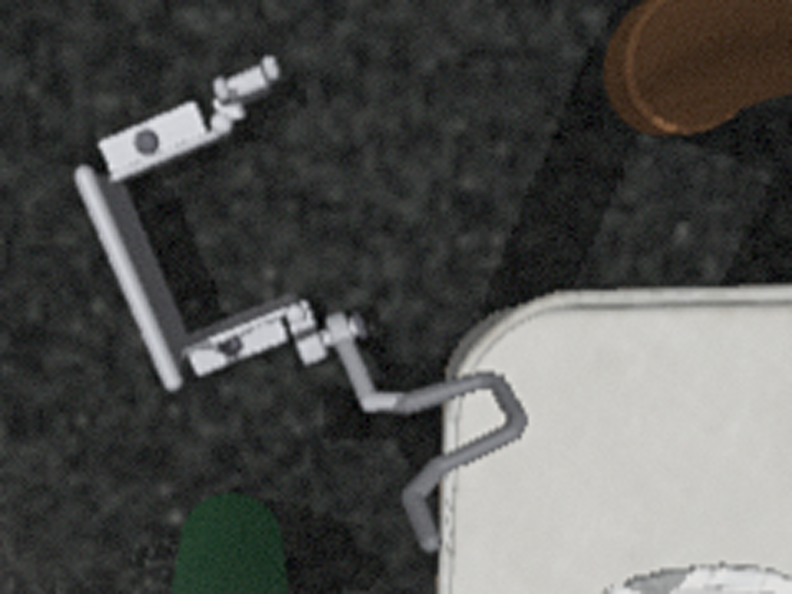

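View pics/w1z.png

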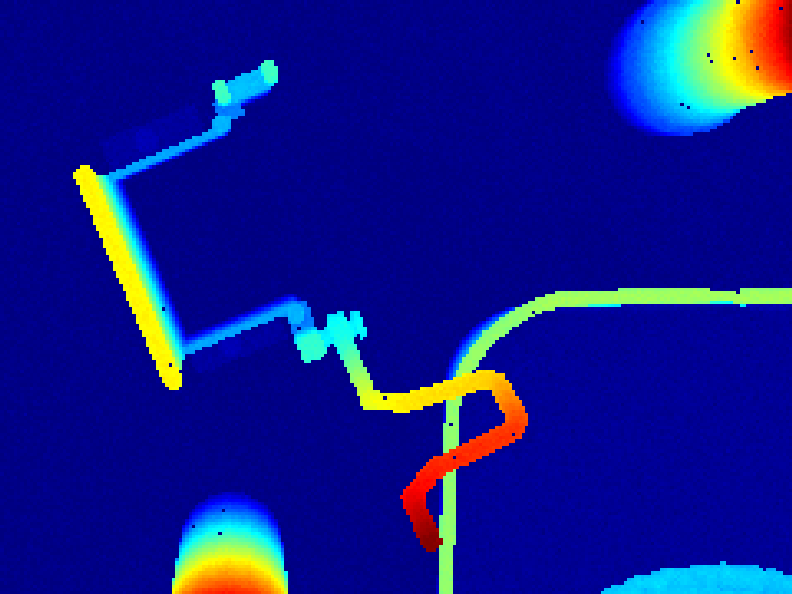

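```bash
cat > dock.py <<'E'
from h import *; import pickle
def dockfit(st,d,verbose=True):
    P=cloud("wrist",d,st)
    m=(P[...,2]>88)&(P[...,2]<100)&(P[...,1]<-100)&(P[...,1]>-165)&(P[...,0]<560)&(P[...,0]>460)
    q=P[m];vx,vy,x0,y0=cv2.fitLine(q[:,:2].astype(np.float32),cv2.DIST_HUBER,0,.01,.01).ravel()
    if vx<0: vx,vy=-vx,-vy
    Y=np.array([vx,vy]);X=np.array([vy,-vx])
    s=q[:,:2]@Y;w=q[:,:2]@X
    if verbose: print("plate top: along",s.min(),s.max(),"across",np.percentile(w,[1,50,99]),"z",np.median(q[:,2]),"yaw",np.degrees(np.arctan2(X[1],X[0])))
    return P,X,Y,s,w
E
python3 - <<'E'
from dock import *
st,p,d=pickle.load(open("w1.pkl","rb"))
P,X,Y,s,w=dockfit(st,d)
ymid=(s.min()+s.max())/2; xin=np.percentile(w,1)
O=X*(xin-30)+Y*ymid; print("O",O)
loc=lambda q:np.c_[(q[:,:2]-O)@X,(q[:,:2]-O)@Y,q[:,2]]
L=loc(P.reshape(-1,3)); 
def rng(name,lo,hi):
    k=L[((L>lo)&(L<hi)).all(1)];print(name,len(k),np.percentile(k,[2,50,98],axis=0).round(1).tolist())
rng("right side",[-18,-60,38],[20,-20,48]);rng("left side",[-18,20,38],[20,60,48])
rng("catch",[-60,-70,56],[-10,-30,70]);rng("pivotpost",[-60,35,52],[-10,70,70])
# plate inner face
k=L[(np.abs(L[:,1])<25)&(L[:,2]>10)&(L[:,2]<85)&(L[:,0]>0)&(L[:,0]<50)];print("face",len(k),np.percentile(k[:,0],[5,50,95]))
# keeper loop
k=L[(L[:,0]<-40)&(L[:,0]>-95)&(L[:,1]>40)&(L[:,1]<120)&(L[:,2]>84)&(L[:,2]<160)];print("loop",len(k),k.min(0),k.max(0))
k2=k[k[:,0]<-68];print("outer",np.percentile(k2,[2,50,98],axis=0).round(1).tolist(),"theta",np.arctan2(np.median(k2[:,2])-50,-(np.median(k2[:,1])-52)))
k3=L[(np.abs(L[:,0]+32)<8)&(L[:,1]>40)&(L[:,1]<140)&(L[:,2]>70)&(L[:,2]<180)];print("arm",np.percentile(k3,[2,50,98],axis=0).round(1).tolist())
# mill circle fits
from scipy.optimize import least_squares
hs=cv2.cvtColor(p,cv2.COLOR_RGB2HSV);mm=(hs[...,0]<20)&(hs[...,1]>90)&(P[...,1]>0)&(P[...,2]>3);q=P[mm]
q=q[(np.abs(q[:,0]-433)<50)&(np.abs(q[:,1]-78)<50)]
for a,b,r in[(4,25,28),(95,115,18.5),(190,204,24)]:
    k=q[(q[:,2]>a)&(q[:,2]<b)]
    f=least_squares(lambda c:np.hypot(*(k[:,:2]-c).T)-r,[433,78],loss="soft_l1");print(a,len(k),f.x,np.std(f.fun))
c=np.array([433,79.]);print("mill in dock",(c-O)@X,(c-O)@Y)
E
```

```text
plate top: along 383.92140729517286 467.1919927655493 across [313.40033906 316.46326011 320.21370064] z 94.34618356341736 yaw -67.89699
O [ 500.91793525 -102.44743436]
right side 90 [[-17.8, -42.1, 39.2], [-2.3, -37.5, 43.4], [18.5, -35.9, 46.1]]
left side 90 [[-17.5, 35.2, 39.2], [-4.2, 36.8, 43.5], [18.4, 46.8, 46.3]]
catch 60 [[-41.9, -51.6, 57.1], [-23.4, -48.0, 65.1], [-18.8, -44.6, 66.6]]
pivotpost 198 [[-40.0, 44.7, 52.5], [-28.5, 51.3, 59.9], [-13.9, 59.3, 69.3]]
face 249 [30.80933651 30.95136442 31.12702118]
loop 459 [-78.28897572  73.78228716  93.6628628 ] [-40.02742216  98.61162228 129.00435942]
outer [[-77.9, 76.5, 98.4], [-73.2, 86.1, 112.1], [-68.5, 95.8, 124.4]] theta 2.072430156808469
arm [[-39.7, 60.6, 72.2], [-32.1, 96.3, 129.4], [-27.8, 112.2, 150.2]]
4 223 [433.18810424  85.57843367] 0.29006354271663
95 292 [432.64011032  84.77519741] 0.5113544346923484
190 757 [432.48694575  86.1455546 ] 0.7245213329996194
mill in dock -193.66833628088136 5.347198517603608
```

Everything agrees with the given sizes: plate top 94, sides 44, posts about 65, and mill circle residual under 1 mm. The mill sits almost on the dock axis, at x=-201, y=+8 in the dock frame. I'll push with the tool tilted and the two fingers slightly apart, which cradles the foot in a V. First I'll check IK.

```bash
cat >> dock.py <<'E'
a=np.radians(-67.9);X3=np.array([np.cos(a),np.sin(a),0]);Y3=np.array([-np.sin(a),np.cos(a),0]);Z3=np.array([0,0,1.])
O3=np.array([500.9,-102.4,0])+X3*0.95
Dm=np.c_[X3,Y3,Z3]
W=lambda x,y,z:O3+Dm@np.array([x,y,z],float)
def Rtool(zd,yd):
    z=Dm@np.array(zd,float);z/=np.linalg.norm(z);y=Dm@np.array(yd,float);y-=z*(y@z);y/=np.linalg.norm(y)
    return np.c_[np.cross(y,z),y,z]
tips=25.
def tcp(tip,R): return W(*tip)-R[:,2]*tips
E
python3 - <<'E'
from dock import *
print(ctrl.tcp_to_tips)
for t in(35,40,45):
  for sgn in(1,-1):
    R=Rtool([np.sin(np.radians(t)),0,-np.cos(np.radians(t))],[0,sgn,0])
    for tip in[(-255,8,320),(-255,8,10),(-160,4,10),(-34,0,10),(-34,0,200)]:
        try:q=ctrl.solve_ik(tcp(tip,R),R)
        except Exception as e:q=e
        print(t,sgn,tip,None if q is None else np.round(q,2), R[:,0].round(2) if tip[0]==-34 else "")
E
```

```text
25.0
35 1 (-255, 8, 320) [ 0.53 -0.07  1.77 -0.6   1.55  0.2 ] 
35 1 (-255, 8, 10) [ 0.53  0.41  1.99 -0.74  0.99  0.64] 
35 1 (-160, 4, 10) [ 0.32  0.37  2.05 -0.84  0.87  0.54] 
35 1 (-34, 0, 10) [ 0.02  0.37  2.05 -0.95  0.72  0.37] [-0.31  0.76 -0.57]
35 1 (-34, 0, 200) [ 0.02 -0.01  1.97 -0.67  1.04 -0.05] [-0.31  0.76 -0.57]
35 -1 (-255, 8, 320) None 
35 -1 (-255, 8, 10) [ 0.53  0.41  1.99 -0.74  0.99 -2.5 ] 
35 -1 (-160, 4, 10) [ 0.32  0.37  2.05 -0.84  0.87 -2.6 ] 
35 -1 (-34, 0, 10) [ 0.02  0.37  2.05 -0.95  0.72 -2.77] [ 0.31 -0.76  0.57]
35 -1 (-34, 0, 200) None [ 0.31 -0.76  0.57]
40 1 (-255, 8, 320) [ 0.58 -0.04  1.78 -0.68  1.57  0.26] 
40 1 (-255, 8, 10) [ 0.58  0.46  1.97 -0.81  1.05  0.73] 
40 1 (-160, 4, 10) [ 0.37  0.42  2.04 -0.93  0.93  0.66] 
40 1 (-34, 0, 10) [ 0.07  0.41  2.06 -1.08  0.77  0.54] [-0.29  0.71 -0.64]
40 1 (-34, 0, 200) [ 0.07  0.01  1.99 -0.79  1.04  0.07] [-0.29  0.71 -0.64]
40 -1 (-255, 8, 320) None 
40 -1 (-255, 8, 10) [ 0.58  0.46  1.97 -0.81  1.05 -2.41] 
40 -1 (-160, 4, 10) [ 0.37  0.42  2.04 -0.93  0.93 -2.48] 
40 -1 (-34, 0, 10) [ 0.07  0.41  2.06 -1.08  0.77 -2.61] [ 0.29 -0.71  0.64]
40 -1 (-34, 0, 200) None [ 0.29 -0.71  0.64]
45 1 (-255, 8, 320) [ 0.62 -0.01  1.78 -0.76  1.59  0.31] 
45 1 (-255, 8, 10) [ 0.62  0.51  1.94 -0.87  1.11  0.81] 
45 1 (-160, 4, 10) [ 0.42  0.47  2.02 -1.01  0.99  0.76] 
45 1 (-34, 0, 10) None [-0.27  0.66 -0.71]
45 1 (-34, 0, 200) [ 0.12  0.04  2.01 -0.9   1.06  0.19] [-0.27  0.66 -0.71]
45 -1 (-255, 8, 320) None 
45 -1 (-255, 8, 10) [ 0.62  0.51  1.94 -0.87  1.11 -2.33] 
45 -1 (-160, 4, 10) [ 0.42  0.47  2.02 -1.01  0.99 -2.38] 
45 -1 (-34, 0, 10) None [ 0.27 -0.66  0.71]
45 -1 (-34, 0, 200) None [ 0.27 -0.66  0.71]
```

```bash
cat >> dock.py <<'E'
_t=np.radians(35);RP=Rtool([np.sin(_t),0,-np.cos(_t)],[0,1,0])
E
python3 - <<'E'
from dock import *
ctrl.gripper_to(26,20)
ctrl.move_ptp(tcp((-262,8,290),RP),RP)
print(ctrl.move_l(tcp((-262,8,60),RP),vel=150))
print(ctrl.move_l(tcp((-262,8,11),RP),vel=40,threshold=8))
st=sensors.read_state();print(st["t"],st["eef_pos"],tcp((-262,8,11),RP),st["force"],st["grip_width"])
p,d=optics.grab_frame("side");t,_=optics.grab_frame("top")
cv2.imwrite("pics/s2.png",np.hstack([cv2.resize(p[160:270,190:330,::-1],None,fx=2.8,fy=2.8),cv2.resize(t[190:300,190:330,::-1],None,fx=2.8,fy=2.8)]))
E
```

```text
False
False
8.9917 [404.94298347 155.92393025  31.7317185 ] [404.70405085 155.76596795  31.47880111] [ 0.02645866  0.11879855 -0.16920016] 26.066110025474035
```

View pics/s2.png

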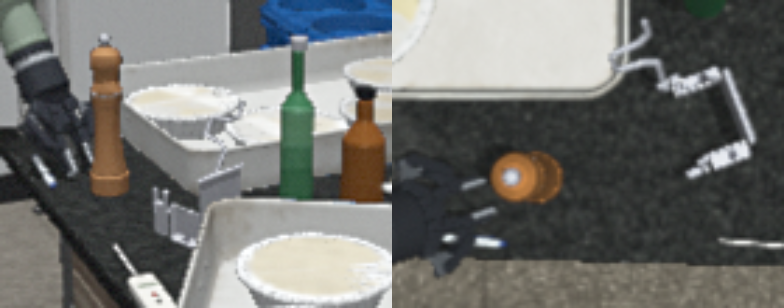

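The fingertips straddle the line to the foot (top crop about (480,198), foot (545,180)), and the pen is untouched. I'll push the first leg gently and then look.

```bash
python3 - <<'E'
from dock import *
print(ctrl.move_l(tcp((-236,8,11),RP),vel=40,threshold=8))
print(ctrl.move_l(tcp((-225,8,11),RP),vel=20,threshold=8))
print(ctrl.move_l(tcp((-120,0,11),RP),vel=35,threshold=12))
st=sensors.read_state();print(st["t"],st["eef_pos"]-tcp((-120,0,11),RP),st["force"])
p,d=optics.grab_frame("side");t,D=optics.grab_frame("top")
cv2.imwrite("pics/s3.png",np.hstack([cv2.resize(p[160:270,190:330,::-1],None,fx=2.8,fy=2.8),cv2.resize(t[190:300,190:330,::-1],None,fx=2.8,fy=2.8)]))
E
```

```text
False
False
False
13.75 [-0.00540647  0.06107704 -0.00446043] [-0.41813944  3.22649334 -0.96428226]
```

View pics/s3.png

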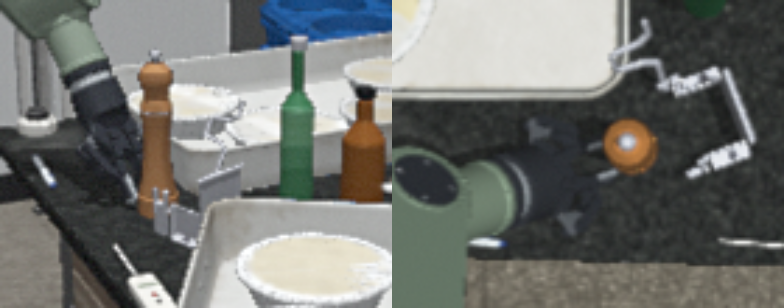

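The mill slides upright and is cradled between the fingertips. Nut at crop (627,142). I'll check its lateral position and then continue.

```bash
python3 - <<'E'
from dock import *
n=onplane("top",[(273.9,240.7)],232)[0];print("mill dock",Dm.T@(n-O3))
Q=ctrl
print(ctrl.move_l(tcp((-60,0,11),RP),vel=35,threshold=12))
st=sensors.read_state();print(st["t"],st["force"])
S,_=optics.grab_frame("side");t,D=optics.grab_frame("top")
hs=cv2.cvtColor(t,cv2.COLOR_RGB2HSV)
P=cloud("top",D);m=(hs[...,0]<18)&(hs[...,1]>110);q=P[m];q=q[(q[:,0]<560)&(q[:,1]<0)&(q[:,2]>170)&(q[:,2]<215)]
c=cv2.minEnclosingCircle(q[:,:2].astype(np.float32));print("head circle",c,Dm.T@(np.r_[c[0],0]-O3))
cv2.imwrite("pics/s4.png",np.hstack([cv2.resize(S[160:270,190:330,::-1],None,fx=2.8,fy=2.8),cv2.resize(t[190:300,190:330,::-1],None,fx=2.8,fy=2.8)]))
E
```

```text
mill dock [-87.72787188  -1.31707729 232.        ]
False
15.7167 [ 0.17399066  2.69132092 -0.79383853]
head circle ((491.23382568359375, -76.06635284423828), 23.38792610168457) [-28.98552735   0.95136974   0.        ]
```

View pics/s4.png

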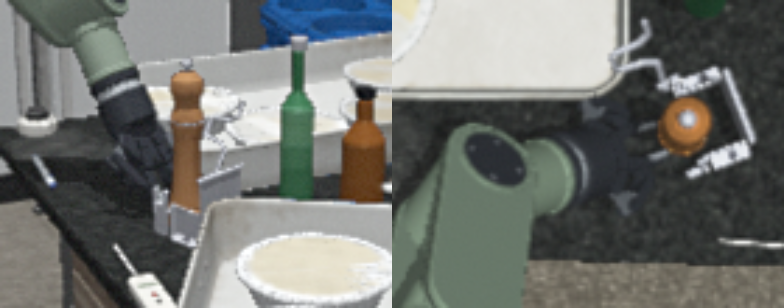

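```bash
python3 - <<'E'
from dock import *
print(ctrl.move_l(tcp((-38,0,11),RP),vel=30,threshold=12))
st=sensors.read_state();print(st["t"],st["force"])
r=ctrl.move_l(tcp((-26,0,11),RP),vel=12,threshold=6)
st=sensors.read_state();print(r,st["t"],st["force"],Dm.T@(st["eef_pos"]+RP[:,2]*25-O3))
t,D=optics.grab_frame("top")
hs=cv2.cvtColor(t,cv2.COLOR_RGB2HSV)
P=cloud("top",D);m=(hs[...,0]<18)&(hs[...,1]>110);q=P[m];q=q[(q[:,0]<560)&(q[:,1]<0)&(q[:,2]>170)&(q[:,2]<215)]
c=cv2.minEnclosingCircle(q[:,:2].astype(np.float32));print("head circle",c,Dm.T@(np.r_[c[0],0]-O3))
S,_=optics.grab_frame("side")
cv2.imwrite("pics/s5.png",np.hstack([cv2.resize(S[160:270,190:330,::-1],None,fx=2.8,fy=2.8),cv2.resize(t[190:300,190:330,::-1],None,fx=2.8,fy=2.8)]))
E
```

```text
False
16.7 [-0.90148919  0.20491365 -0.68113638]
True 17.4833 [-0.31195512  1.35275447  2.24755023] [-2.85324263e+01  4.67726727e-03  1.06389530e+01]
head circle ((502.85693359375, -105.03838348388672), 23.241535186767578) [2.23078374 0.82053112 0.        ]
```

View pics/s5.png

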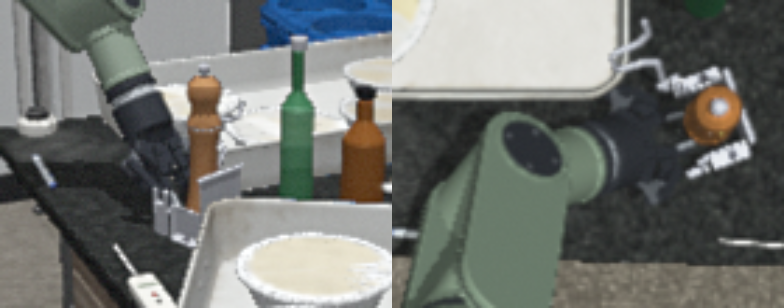

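The mill is at dock x=2.2, y=0.8 against a home of (2, 0). It stands upright, and the force stop confirms it reached the back plate. I'll back straight out, close the fingers, check IK for the keeper arc and look from above.

```bash
cat >> dock.py <<'E'
def arcA(th,clear=18.5): return (-74,52-67*np.cos(th)+clear,50+67*np.sin(th)-12)
E
python3 - <<'E'
from dock import *
print(ctrl.move_l(tcp((-45,0,11),RP),vel=30))
print(ctrl.move_l(tcp((-110,0,14),RP),vel=100))
print(ctrl.move_l(tcp((-130,10,190),RP),vel=200))
ctrl.gripper_to(0,20)
for tip in [(-74,115,190),(-74,115,100)]+[arcA(t) for t in(2.07,1.57,1.0,.6)]+[(-72,-11,120),(-72,-11,50)]:
    try:q=ctrl.solve_ik(tcp(tip,RP),RP)
    except Exception as e:q=e
    print(np.round(tip),q if q is None else np.round(q,2))
t,D=optics.grab_frame("top");S,_=optics.grab_frame("side")
hs=cv2.cvtColor(t,cv2.COLOR_RGB2HSV)
P=cloud("top",D);m=(hs[...,0]<18)&(hs[...,1]>110);q=P[m];q=q[(q[:,0]<560)&(q[:,1]<0)&(q[:,2]>170)&(q[:,2]<215)]
c=cv2.minEnclosingCircle(q[:,:2].astype(np.float32));print("head",Dm.T@(np.r_[c[0],0]-O3),sensors.read_state()["t"])
cv2.imwrite("pics/s6.png",np.hstack([cv2.resize(S[160:270,190:330,::-1],None,fx=2.8,fy=2.8),cv2.resize(t[190:300,190:330,::-1],None,fx=2.8,fy=2.8)]))
E
```

```text
False
False
False
[-74 115 190] [ 0.17  0.24  1.72 -0.67  1.13  0.06]
[-74 115 100] [ 0.17  0.37  1.77 -0.73  1.    0.19]
[-74. 103.  97.] [ 0.17  0.35  1.8  -0.74  0.98  0.2 ]
[-74.  70. 105.] [ 0.15  0.28  1.88 -0.74  0.97  0.2 ]
[-74.  34.  94.] [ 0.13  0.24  1.97 -0.77  0.93  0.22]
[-74.  15.  76.] [ 0.12  0.24  2.02 -0.8   0.88  0.26]
[-72 -11 120] [ 0.1   0.1   2.06 -0.75  0.94  0.16]
[-72 -11  50] [ 0.1   0.25  2.09 -0.86  0.82  0.33]
head [2.27620302 0.86552597 0.        ] 20.5583
```

View pics/s6.png

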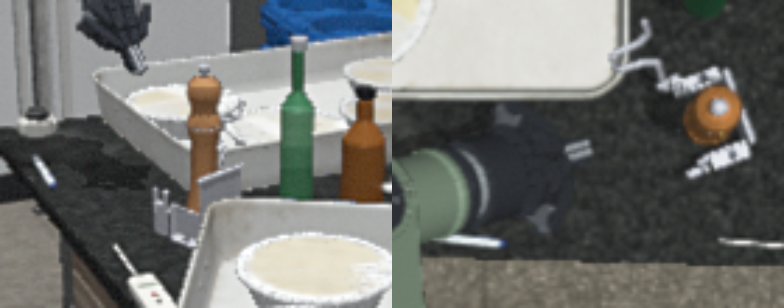

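The mill stays at home and the keeper is still raised. Next is phase A: go down on the keeper's outer side and sweep its loop over along the arc with the finger's side.

```bash
python3 - <<'E'
from dock import *
print(ctrl.move_l(tcp((-74,118,190),RP),vel=200))
print(ctrl.move_l(tcp((-74,118,97),RP),vel=100,threshold=10))
print(ctrl.move_l(tcp(arcA(2.07),RP),vel=60,threshold=10))
for th in(1.8,1.5,1.2,.95,.7):
    r=ctrl.move_l(tcp(arcA(th),RP),vel=60,threshold=12);print(th,r,sensors.read_state()["force"].round(1))
    if r:break
t,D=optics.grab_frame("top");S,_=optics.grab_frame("side");print(sensors.read_state()["t"])
cv2.imwrite("pics/s7.png",np.hstack([cv2.resize(S[160:270,190:330,::-1],None,fx=2.8,fy=2.8),cv2.resize(t[190:300,190:330,::-1],None,fx=2.8,fy=2.8)]))
E
```

```text
False
False
False
1.8 False [0.5 0.5 0.1]
1.5 False [-0.6  0.3 -0.5]
1.2 False [ 0.8 -0.7 -0.2]
0.95 False [0.4 0.2 0.1]
0.7 False [ 0.5 -0.1 -0. ]
25.175
```

View pics/s7.png

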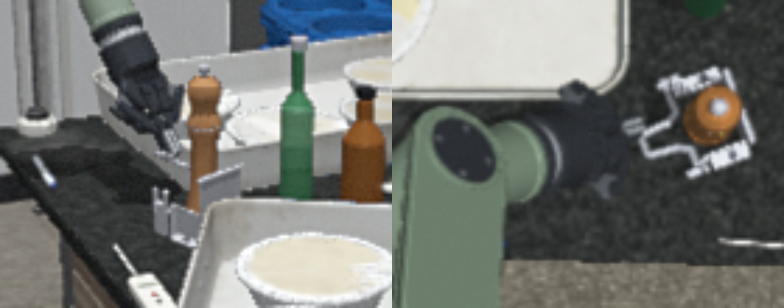

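The keeper has swung over, with the loop now at crop (645,140) and lying left of the mill. Phase B: lift off, go above the loop and press down.

```bash
python3 - <<'E'
from dock import *
a=arcA(.7)
ctrl.move_l(tcp((-74,a[1]+8,a[2]+4),RP),vel=60)
ctrl.move_l(tcp((-74,a[1]+8,130),RP),vel=100)
ctrl.move_l(tcp((-72,-11,130),RP),vel=100)
t,D=optics.grab_frame("top")
P=cloud("top",D).reshape(-1,3);L=(P-O3)@Dm
print(ctrl.move_l(tcp((-72,-11,66),RP),vel=50,threshold=10),sensors.read_state()["force"].round(1))
st=sensors.read_state();r=ctrl.move_l(tcp((-72,-11,42),RP),vel=20,threshold=12)
s2=sensors.read_state();print(r,s2["t"],s2["force"].round(1),Dm.T@(s2["eef_pos"]+s2["eef_rot"][:,2]*25-O3))
t2,D=optics.grab_frame("top");S,_=optics.grab_frame("side")
cv2.imwrite("pics/s8.png",np.hstack([cv2.resize(i[y:y+110,190:330,::-1],None,fx=1.9,fy=1.9) for i,y in((t,190),(S,160),(t2,190))]))
E
```

```text
False [-0.  -0.1 -0.7]
True 28.7583 [-3.7  3.7  9.6] [-71.81325945 -10.97371074  56.04144995]
```

View pics/s8.png

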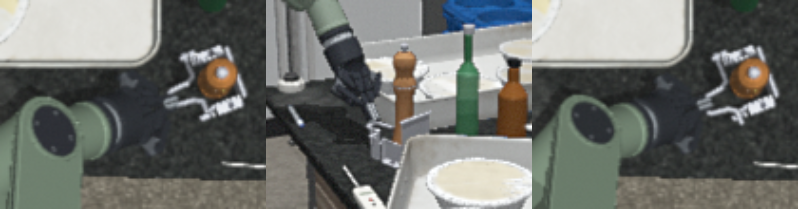

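It stopped at tip z=56, which puts the contact face at about 53 over the wire. The wire's top is 53.5 when it is fully down. I'll lift off and verify with the wrist camera.

```bash
python3 - <<'E'
from dock import *
ctrl.move_l(tcp((-74,-11,150),RP),vel=100)
ctrl.move_l(tcp((-150,0,290),RP),vel=200)
ctrl.move_ptp([540,-60,350],Rdown(np.pi))
st=sensors.read_state();p,d=optics.grab_frame("wrist")
pickle.dump((st,p,d),open("w2.pkl","wb"));print(st["t"],st["force"].round(1))
P=cloud("wrist",d,st).reshape(-1,3);L=(P-O3)@Dm
def rng(n,lo,hi):
    k=L[((L>lo)&(L<hi)).all(1)];print(n,len(k),np.percentile(k,[2,50,98],axis=0).round(1).tolist() if len(k) else "")
rng("loop outer",[-84,-40,20],[-68,40,140]);rng("loop legs",[-66,-40,20],[-45,40,140]);rng("arm left",[-38,20,45],[-26,40,140]);rng("arm right",[-38,-40,30],[-26,-28,140]);rng("catch",[-60,-60,30],[-10,-42,100])
rng("old keeper",[-90,65,85],[-20,120,180])
hs=cv2.cvtColor(p,cv2.COLOR_RGB2HSV).reshape(-1,3)
from scipy.optimize import least_squares
mm=(hs[:,0]<20)&(hs[:,1]>90)
for a,b,r in[(4,25,28),(95,115,18.5),(190,204,24)]:
    k=L[mm&(L[:,2]>a)&(L[:,2]<b)&(np.abs(L[:,0])<50)&(np.abs(L[:,1])<50)]
    if len(k)>15:
        f=least_squares(lambda c:np.hypot(*(k[:,:2]-c).T)-r,[2,0],loss="soft_l1");print("mill",a,len(k),f.x.round(1))
cv2.imwrite("pics/w2.png",p[:,:,::-1])
cv2.imwrite("pics/w2c.png",cv2.resize(p[60:240,210:450,::-1],None,fx=3.3,fy=3.3,interpolation=2))
t,_=optics.grab_frame("top");cv2.imwrite("pics/t2.png",t[:,:,::-1])
S,_=optics.grab_frame("side");cv2.imwrite("pics/s9.png",cv2.resize(S[160:280,190:370,::-1],None,fx=4.4,fy=4.4,interpolation=2))
E
```

```text
32.55 [ 0.   0.7 -0.6]
loop outer 170 [[-79.1, -32.1, 52.2], [-74.4, -15.8, 54.3], [-68.5, 1.2, 56.0]]
loop legs 184 [[-65.4, -34.5, 52.0], [-55.5, -27.6, 54.3], [-45.5, 3.7, 56.3]]
arm left 78 [[-35.3, 20.7, 51.6], [-32.2, 30.1, 54.4], [-28.8, 39.6, 56.0]]
arm right 30 [[-37.8, -39.9, 44.9], [-34.8, -37.7, 54.2], [-28.1, -33.4, 56.0]]
catch 196 [[-43.2, -59.0, 36.1], [-30.7, -48.1, 54.1], [-18.5, -42.5, 66.2]]
old keeper 0 
mill 4 25 [ 2.3 -0.2]
mill 95 21 [ 1.9 -0.5]
mill 190 206 [3.2 0.2]
```

View pics/w2.png

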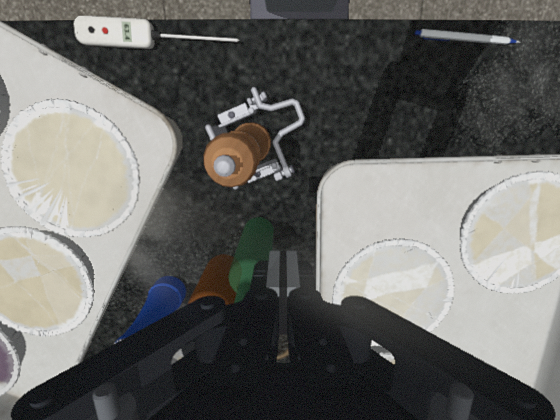

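View pics/t2.png

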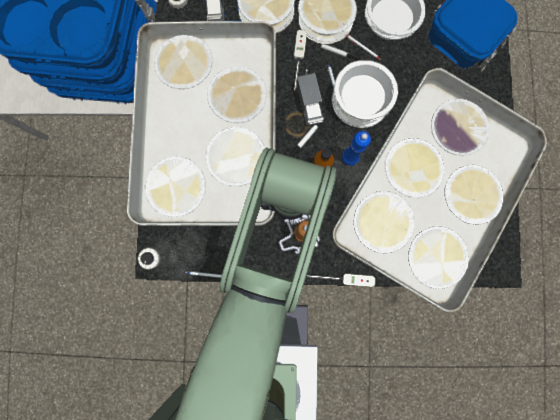

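View pics/s9.png

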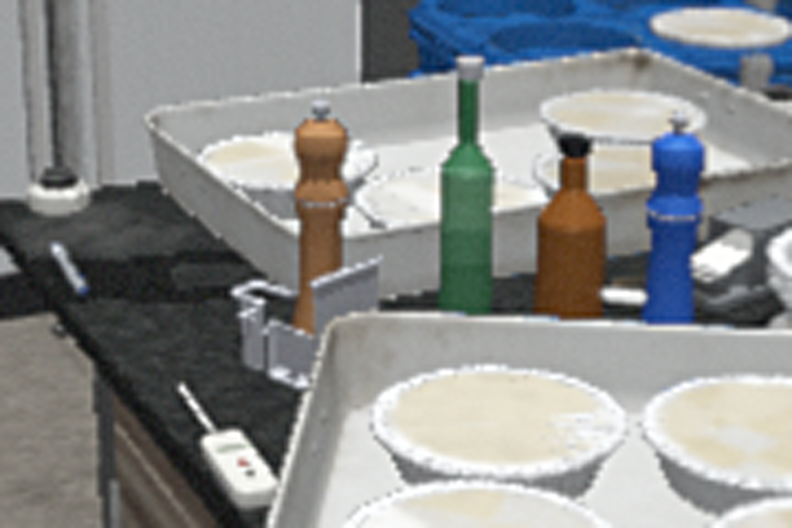

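The keeper lies level: top of wire at about 54.3 mm at the arm's left, loop and right, and inside the catch post's notch. The mill stands upright at home, and the bystanders are at unchanged pixels. I'm handing it in.

```bash
python3 - <<'E'
from dock import *
ctrl.finish_job();print(sensors.read_state()["t"])
E
```

```text
the job is handed in; nothing more can be done
the job is handed in; nothing more can be done
```

The pepper mill is in the dock against its back plate, and the keeper lies across the front in its notch. I handed the job in at about 33 s of the 69 s allowed.

**What I did:** I slid the mill upright with two slightly open fingertips low on its foot until the force stop showed it had met the back plate. Then I swung the keeper over with the side of the closed fingers and pressed it down to its stop at about 10 N. Nothing was gripped or lifted.

**Last checks:**
- **Mill:** The wrist camera put the centre of its foot at dock x = 2.3, y = -0.2 mm, against a home of (2, 0). Centres fitted at the foot, waist and head agree within about 1.5 mm, so it stands upright.
- **Keeper:** The top of the wire reads 54.3 mm all along its length, against 53.5 mm expected for fully down.
- **Bystanders:** The pen, timer, thermometer, oil and vinegar bottles and blue mill look unmoved in the last pictures. In the last overhead picture the arm hid the oil bottle and part of the pen, so I checked those two from the side view.

No check failed. The only disagreements were 1–2 mm differences between cameras, which is within their stated accuracy.

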